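Stop the bench saw and swing its overarm guard up for a blade change

TASK

Make the bench saw ready for a blade change: first press the red stop button fully in, then push the blade guard up by the red lift bar at its front, gently, past its balance point, so that its counterweight carries it over and it stays raised by itself. Only push with the fingers: do not grip or lift anything, do not fling the guard up or touch the blade, and leave the loose things where they lie.

Things in the scene. Friction and masses are not known exactly. Their poses are not given: they have to be found in the camera images.
- saw: circular saw let into the bench: aluminium table 460 x 400 mm, 20 mm above the bench; rip fence (30 mm wide, top 70 mm above the bench) on its right, 150 mm from the blade; green guard mast beside its left edge. Origin on the bench under the middle of the blade; x = feed direction, away from the operator, y = left, z up. Fixed; position and yaw (up to 0.2 rad) vary.
- blade: steel blade, 210 mm across, in the saw's x-z plane; it rises 25 mm above the saw table and shows over 68 mm before and behind the saw's origin. Same origin and axes as the saw. Not to be touched.
- guard (a joint): swing of the overarm guard about a level axis (the saw's y) in rad: 0 = down over the blade, grows as hood and bar go up and then over towards the saw's +x, 1.30 = upper stop. Swings freely: let go below its balance point (about 0.7) it falls back; beyond it the counterweight carries it on to the stop, where it stays. About 1.5 N up at the bar starts it, less is needed further up.
- guard_pivot (a point): point on the guard's swing axis above the blade line, 135 mm along the saw's x from its origin and 120 mm above the bench. The swing axis runs from here along the saw's +y to the mast; just outside the mast the dark steel counterweight (66 mm across) sits on it on a cranked rod, 270 mm to the left of this point.
- lift_bar (a point): centre of the red lift bar at the front of the guard: a level round bar 16 mm thick, 116 mm long, along the saw's y. Guard down: 140 mm above the bench, 270 mm before and 20 mm above guard_pivot, with free room under it down to the saw table; from its ends 10 mm rods slope back and down to the front of the clear hood (52 mm wide), 50 mm behind and 56 mm below it. Moves with the guard.
- stop_box: yellow stop station, 72 x 72 mm and 55 mm high, screwed to the bench to the left or the right of the saw. Origin on the bench under its centre, z up.
- stop_top (a point): top of the red mushroom button (40 mm across) on the stop station, 90 mm above the bench when out. Moves down with the button.
- stop (a joint): travel of the stop button in m: 0 = out, 0.007 = fully in. It takes about 4 N straight down and stays where it is pushed.
- offcut: loose wooden off-cut 85 x 36 x 20 mm on the saw table between blade and fence; origin under its centre. To be left alone.
- push_stick: loose plywood push stick lying on the saw table left of the blade, 205 mm long, 46 mm wide, 12 mm high; origin on its lower face, x along it. To be left alone.
- spanner: loose 190 mm spanner lying on the bench right of the saw. To be left alone.
- glue: loose white glue bottle 60 mm across and 190 mm high, standing on the bench; origin under its centre. To be left alone.
- pencil_cup: loose blue cup 68 mm across and 85 mm high with pencils up to about 170 mm high, on the bench on the side of the saw where the stop station is not; origin under its centre. To be left alone.
- folding_rule: loose yellow folding rule 235 x 16 x 15 mm on the bench, left. To be left alone.
Things that resemble listed ones, but are neither listed nor needed, are in the scene too. Of the things like the stop_box, leave any that is pink or turquoise; of the rest the smaller one is meant.

How it is judged:
By the outcome, as a careful person would: the job done as asked, in the order asked, and still so for the second after the job is handed in, with the robot touching nothing.
It also fails if it takes over 51 s, if anything falls off the work surface, if the arm or the gripper's body presses on something with over 40 N, if the wrist force passes 120 N, or if a joint passes its speed limit or range.

ROBOT

A 6-joint arm with a two-finger parallel gripper is mounted at the origin on the work surface. World frame = base frame: x ahead of the robot, y to its left, z up, the work surface at z = 0. Lengths are in m, angles in rad, forces in N, time in s.
With the tool pointing down it reaches from about 0.375 to 0.975 m from the base axis. Payload 3.8 kg.
Tool frame: the origin (TCP) lies on the mounting face of the last link; the fingertips stand 173 mm ahead of it and the grasp point (between the pads) lies 155 mm ahead of it; z points along the fingers, y is the line along which they close (so a half turn about z gives the same grasp; the last joint's range is limited). The gripper opens to 85 mm and grips with 20 to 120 N. Pads are 22 mm wide; open, the fingers measure 114 mm over their backs; the gripper's body (76 mm by 85 mm) begins 54 mm behind the grasp point. The pads swing forward as they close: fully open they stand 13 mm farther back than shut.
Start: joints at [-1.253, 0.264, 1.604, -0, 1.274, -0.037], TCP at [0.234, -0.633, 0.405] pointing down, gripper open.
Joint ranges: [-2.63, 2.63], [-0.94, 2.18], [0.31, 2.57], [-1.31, 4.45], [0, 2.66], [-2.55, 2.55]. Speed limits (rad/s): [2.57, 2.57, 3.14, 3.14, 3.14, 3.14].

INTERFACE

Orientations are given as a rotation vector (axis times angle).
In Python, from workcell import bot gives the robot as it stands.
- The arm moves only by the tool drive_tool, never from a script. Its argument "increments" is a list of rows, each an object with "delta_pos": the shift along the tool's x, y, z in mm, a list of three; "turn": the turn about the tool's z in rad; "jaw": the opening, from -1 (shut) to 1 (fully open). A call has 1 to 8 rows; each row shifts and turns the commanded pose from where the row before left it, along the tool's axes as they then stand; what a row does not reach is not made up. A row lasts 1/12 s, in which the tool goes at most 41.7 mm and 7.16 degrees, less where a joint would pass 70% of its speed; a pose out of reach is approached as far as the arm can. A call is refused whole if a number of a shift passes 41.7 or a number of a turn 0.125, either way. A call with a gripper value outside its range is refused whole. The fingers move at their own pace and stop on an object; "grip_force" is the grip in N (left out, the last holds). Time passes only in rows, so rows that do not move let the fingers close. It gives the time, the measured TCP pose, the force, the opening and the grip force at its end, in the units of the state.
- bot.read_state(): the state, without advancing time (a new reading comes with each control period).
- bot.read_camera(name): name is "scene" or "top"; returns a dict with "pixels" (400x640x3 uint8, red, green, blue), "fovy" (degrees; the focal length in pixels is half the picture's height over the tangent of half this angle, whatever the lens; pixels are square), "cx", "cy" (the principal point, pixels), "k1" (the pictures are not rectified: a ray, as slopes to the right and down, at radius r is drawn at 1 + k1 r^2 times it, then the intrinsics apply), "camera_from_world" (4x4, takes a point from world to camera coordinates). Camera axes: x right, y down, z forward; pixel columns grow to the right and rows downward; lengths in m; the calibration is good to about 2 mm. A picture is of the moment at which its call begins. There is no depth.
- bot.finish_job(): hands the job in; it is judged then, once.
The state is a dict: "time": time; "q": joint angles; "joint_vel": joint speeds; "joint_torque": joint torques, N m; "tool_pos": TCP position; "tcp_rot": TCP orientation; "wrist_force": force on the tool from outside, world axes, zero at the start; "torque": the same for the moment, N m; "width": opening from 0.0 (shut) to 1.0 (fully open); "grip_force": force on a finger pad.
Only numpy, scipy, OpenCV 4.12 (cv2) and the standard library are available. Lean on these libraries where they do the work, as an engineer would, in place of code of your own. Each camera call takes 0.05 s, during which the arm holds its last target. There are 200 camera calls.

## Working session

There is one attempt and no reset: what is moved stays moved. The work goes in short steps, Python scripts to look and compute and a tool call to move; the robot and the scene stay as the last step left them, time stands still between calls to the robot, and variables do not carry over. Pictures are saved under pics/ and viewed, at most 10 in all, crops included, and the job is handed in when it is done.

Besides the shell and the picture viewer there is one more tool, called by a JSON object that holds its "method" and its "body". drive_tool: Moves the arm, as the interface text tells. Its arguments: {"type":"object","properties":{"increments":{"type":"array"},"grip_force":{"type":"number"}},"required":["increments"]}

```bash
mkdir -p pics
cat > h.py <<'E'
import numpy as np, cv2, json
from workcell import bot
def cam(n):
    c=bot.read_camera(n); c['f']=c['pixels'].shape[0]/2/np.tan(np.radians(c['fovy'])/2); c['T']=np.array(c['camera_from_world']); return c
def save(c,f,box=None,s=1):
    p=c['pixels']
    if box: p=p[box[1]:box[3],box[0]:box[2]]
    cv2.imwrite('pics/'+f,cv2.resize(p[:,:,::-1],None,fx=s,fy=s,interpolation=cv2.INTER_CUBIC))
def proj(c,P):
    q=c['T'][:3,:3]@np.array(P,float)+c['T'][:3,3]; x,y=q[:2]/q[2]; g=1+c['k1']*(x*x+y*y)
    return np.array([c['f']*x*g+c['cx'],c['f']*y*g+c['cy']])
def ray(c,u,v):
    xd,yd=(u-c['cx'])/c['f'],(v-c['cy'])/c['f']; x,y=xd,yd
    for _ in range(20): g=1+c['k1']*(x*x+y*y); x,y=xd/g,yd/g
    R=c['T'][:3,:3]; return -R.T@c['T'][:3,3], R.T@np.array([x,y,1])
def atz(c,u,v,z):
    o,d=ray(c,u,v); return o+d*(z-o[2])/d[2]
E
python3 - <<'E'
from h import *
for n in('scene','top'):
    c=cam(n); save(c,n+'0.png',s=1.25); print(n,c['f'],c['k1'],np.linalg.inv(c['T'])[:3,3])
    np.save(n+'.npy',c,allow_pickle=True)
print(bot.read_state())
E
```

```text
scene 389.55013892278447 -0.05066457527429631 [1.10043971 0.56350999 1.26140089]
top 363.6260710907873 -0.0355115264550125 [0.45280756 0.05178877 1.19271622]
{'time': 0.1, 'q': array([-1.25292037e+00,  2.64674913e-01,  1.60528482e+00,  1.37262297e-05,
        1.27373264e+00, -3.69021751e-02]), 'joint_vel': array([ 0.00105781, -0.00085382, -0.00243169,  0.00101322, -0.0004175 ,
        0.00101996]), 'joint_torque': array([-3.19051742e-04, -5.16706216e+01, -3.68590021e+01,  1.14474045e-05,
        6.31090079e-03, -3.04169157e-05]), 'tool_pos': array([ 0.23437869, -0.63264949,  0.40346254]), 'tcp_rot': array([-3.09024694e+00, -5.53992684e-01,  4.41136085e-04]), 'wrist_force': array([-0.81137588, -0.36770296,  0.76407812]), 'torque': array([ 0.03900828,  0.05033435, -0.03178538]), 'grip_force': 0.0, 'width': 0.9965783231374646}
```

View pics/scene0.png

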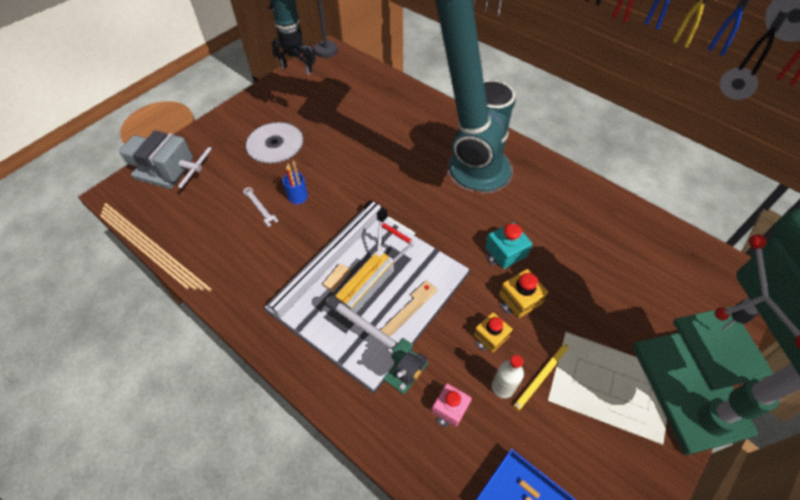

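View pics/top0.png

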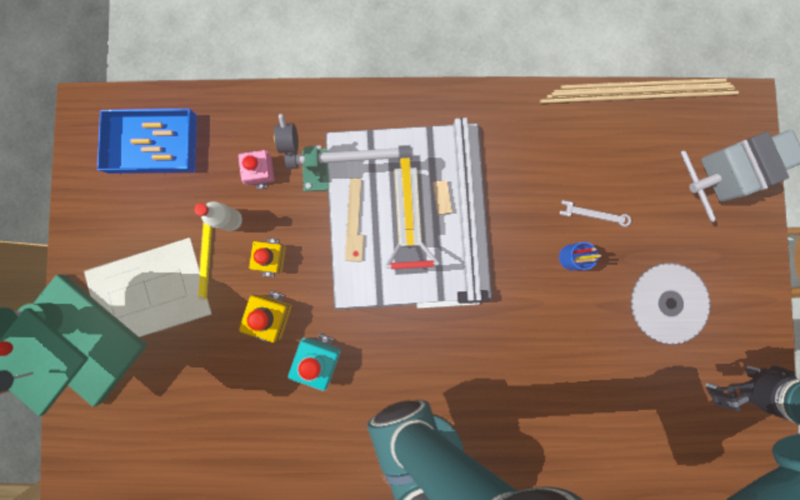

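In the top view (800 px scale) there are four stop stations: yellow small (266,257), yellow larger (265,318), turquoise (314,362) and pink (255,167). Leaving out pink and turquoise, the smaller yellow one at (266,257) fits. The red lift bar is at (411,265). I'll measure these and confirm with a crop.

Run:
```python
from h import *
t=np.load('top.npy',allow_pickle=True).item(); s=np.load('scene.npy',allow_pickle=True).item()
save(t,'crop.png',(180,110,400,300),3.6)
def reds(c):
    h=cv2.cvtColor(c['pixels'],cv2.COLOR_RGB2HSV); m=(((h[...,0]<6)|(h[...,0]>174))&(h[...,1]>170)&(h[...,2]>110)).astype(np.uint8)
    n,l,st,ce=cv2.connectedComponentsWithStats(m)
    return [(ce[i],st[i]) for i in range(1,n) if st[i][4]>25],l
for n,c in(('top',t),('scene',s)):
    for ce,st in reds(c)[0]: print(n,ce.round(1),st, 'z.09',atz(c,*ce,.085).round(4),'z.14',atz(c,*ce,.143).round(4))
# table corners (top, 800px coords) at z=.02
for p in((328,133),(335,307),(478,125),(487,300)): print(p,atz(t,p[0]/1.25,p[1]/1.25,.02).round(4))
for p in((211,218),(205,209)): print('glue',atz(t,p[0]/1.25,p[1]/1.25,.19).round(3))
```

```text
top [199.6 129.8] [194 125  12  11  93] z.09 [0.7443 0.4235 0.085 ] z.14 [0.7291 0.404  0.143 ]
top [161.2 166.2] [158 163   7   8  42] z.09 [0.6314 0.5413 0.085 ] z.14 [0.6221 0.5157 0.143 ]
top [209.3 204.7] [204 199  11  12 101] z.09 [0.5109 0.3896 0.085 ] z.14 [0.5078 0.3719 0.143 ]
top [206.3 255.4] [199 248  16  16 196] z.09 [0.3569 0.3971 0.085 ] z.14 [0.3619 0.379  0.143 ]
top [  3.5 278.4] [  0 274   9  10  78] z.09 [0.2876 1.0329 0.085 ] z.14 [0.2963 0.9816 0.143 ]
top [247.  294.6] [239 287  17  16 212] z.09 [0.2391 0.273  0.085 ] z.14 [0.2503 0.2614 0.143 ]
scene [316.3 185.8] [306 179  22  15  62] z.09 [ 0.4526 -0.0038  0.085 ] z.14 [0.4845 0.0242 0.143 ]
scene [410.  184.2] [404 179  14  12 135] z.09 [0.2208 0.2616 0.085 ] z.14 [0.2642 0.2764 0.143 ]
scene [605.8 192.2] [603 189   7   7  33] z.09 [-0.2319  0.8583  0.085 ] z.14 [-0.1662  0.8437  0.143 ]
scene [422.7 224.8] [416 219  15  13 151] z.09 [0.342  0.3919 0.085 ] z.14 [0.3793 0.4004 0.143 ]
scene [396.2 259.1] [391 254  11  11  96] z.09 [0.5119 0.394  0.085 ] z.14 [0.5409 0.4024 0.143 ]
scene [413.2 288.2] [408 284  11  10  84] z.09 [0.562  0.4928 0.085 ] z.14 [0.5885 0.4963 0.143 ]
scene [361.8 318.4] [356 313  12  12 114] z.09 [0.7439 0.425  0.085 ] z.14 [0.7615 0.4318 0.143 ]
(328, 133) [0.8377 0.2383 0.02  ]
(335, 307) [0.3812 0.2189 0.02  ]
(478, 125) [ 0.8558 -0.1588  0.02  ]
(487, 300) [ 0.3953 -0.1714  0.02  ]
glue [0.591 0.473 0.19 ]
glue [0.611 0.487 0.19 ]
```

View pics/crop.png

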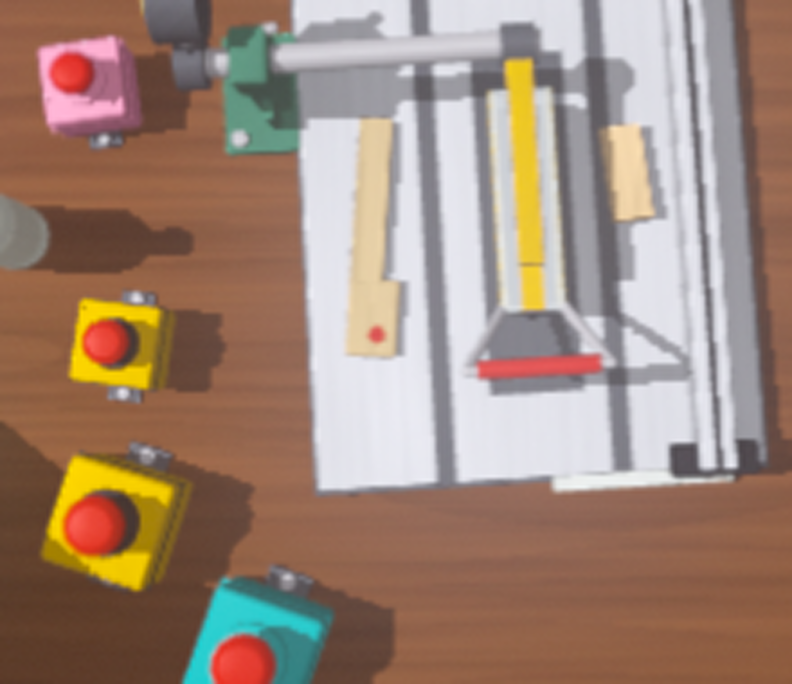

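The crop shows the smaller yellow station with its button at crop (108,342). The larger yellow one is at (95,525), so the choice is clear. The lift bar runs from crop (478,370) to (602,362). First I turn the tool so its y lies along the saw's x, and shut the jaw.

{"method": "drive_tool", "body": {"increments": [{"delta_pos": [0, 0, 0], "turn": -0.125, "jaw": -1}, {"delta_pos": [0, 0, 0], "turn": -0.125, "jaw": -1}, {"delta_pos": [0, 0, 0], "turn": -0.125, "jaw": -1}, {"delta_pos": [0, 0, 0], "turn": -0.125, "jaw": -1}, {"delta_pos": [0, 0, 0], "turn": -0.125, "jaw": -1}, {"delta_pos": [0, 0, 0], "turn": -0.125, "jaw": -1}, {"delta_pos": [0, 0, 0], "turn": -0.125, "jaw": -1}, {"delta_pos": [0, 0, 0], "turn": -0.125, "jaw": -1}]}}

```text
time: 0.77
tool_pos: [0.2344, -0.6328, 0.4039]
tcp_rot: [-2.441, -1.976, -0.001]
wrist_force: [1.6, -0.1, 0.1]
width: 0.003
grip_force: 0.0
```

{"method": "drive_tool", "body": {"increments": [{"delta_pos": [0, 0, 0], "turn": -0.125, "jaw": -1}, {"delta_pos": [0, 0, 0], "turn": -0.125, "jaw": -1}, {"delta_pos": [30, 30, 0], "turn": 0, "jaw": -1}, {"delta_pos": [30, 30, 0], "turn": 0, "jaw": -1}, {"delta_pos": [30, 30, 0], "turn": 0, "jaw": -1}, {"delta_pos": [30, 30, 0], "turn": 0, "jaw": -1}, {"delta_pos": [30, 30, 0], "turn": 0, "jaw": -1}, {"delta_pos": [30, 30, 0], "turn": 0, "jaw": -1}]}}

```text
time: 1.43
tool_pos: [0.4059, -0.4485, 0.4041]
tcp_rot: [-2.183, -2.258, -0.0]
wrist_force: [0.0, -0.6, -0.2]
width: 0.001
grip_force: 0.0
```

Run:
```python
from h import *
t=np.load('top.npy',allow_pickle=True).item(); s=np.load('scene.npy',allow_pickle=True).item()
from scipy.spatial.transform import Rotation as R
st=bot.read_state(); print(st['time'],st['tool_pos'],st['q'].round(3),R.from_rotvec(st['tcp_rot']).as_matrix().round(3).tolist(),st['width'],st['wrist_force'])
E1=atz(t,180+478/3.6,110+370/3.6,.14);E2=atz(t,180+602/3.6,110+362/3.6,.14)
print(E1,E2,(E1+E2)/2)
def tri(a,b):
    (o1,d1),(o2,d2)=a,b; A=np.c_[d1,-d2]; k=np.linalg.lstsq(A,o2-o1,rcond=None)[0]; p,q=o1+k[0]*d1,o2+k[1]*d2; return (p+q)/2,np.linalg.norm(p-q)
m=(((540)/3.6+180),110+366/3.6)
print('bar',tri(ray(t,*m),ray(s,316.3,185.8)))
print('stop',tri(ray(t,209.3,204.7),ray(s,396.2,259.1)))
```

```text
1.4333 [ 0.40594022 -0.44852379  0.40414461] [-0.876  0.133  1.76   0.     1.249 -0.91 ] [[-0.034, 0.999, -0.0], [0.999, 0.034, 0.001], [0.001, -0.0, -1.0]] 0.0014438397300606963 [ 0.04544047 -0.57676803 -0.1616428 ]
[0.48172638 0.0722229  0.14      ] [ 0.48720888 -0.02753668  0.14      ] [0.48446763 0.02234311 0.14      ]
bar (array([0.48404521, 0.02289139, 0.14131091]), np.float64(0.0012510923923885018))
stop (array([0.51021417, 0.39236329, 0.0797296 ]), np.float64(0.0026149381044204677))
```

{"method": "drive_tool", "body": {"increments": [{"delta_pos": [30, 6, 0], "turn": 0, "jaw": -1}, {"delta_pos": [40, 6, 0], "turn": 0, "jaw": -1}, {"delta_pos": [40, 6, 0], "turn": 0, "jaw": -1}, {"delta_pos": [40, 6, 0], "turn": 0, "jaw": -1}, {"delta_pos": [40, 6, 0], "turn": 0, "jaw": -1}, {"delta_pos": [40, 6, 0], "turn": 0, "jaw": -1}, {"delta_pos": [40, 6, 0], "turn": 0, "jaw": -1}, {"delta_pos": [40, 6, 0], "turn": 0, "jaw": -1}]}}

```text
time: 2.1
tool_pos: [0.442, -0.1369, 0.4043]
tcp_rot: [-2.184, -2.258, 0.0]
wrist_force: [1.0, -0.5, -0.5]
width: 0.003
grip_force: 0.0
```

{"method": "drive_tool", "body": {"increments": [{"delta_pos": [40, 7, 0], "turn": 0, "jaw": -1}, {"delta_pos": [40, 7, 0], "turn": 0, "jaw": -1}, {"delta_pos": [40, 7, 0], "turn": 0, "jaw": -1}, {"delta_pos": [40, 7, 0], "turn": 0, "jaw": -1}, {"delta_pos": [40, 7, 0], "turn": 0, "jaw": -1}, {"delta_pos": [40, 7, 0], "turn": 0, "jaw": -1}, {"delta_pos": [40, 7, 0], "turn": 0, "jaw": -1}, {"delta_pos": [40, 7, 0], "turn": 0, "jaw": -1}]}}

```text
time: 2.77
tool_pos: [0.4872, 0.185, 0.4044]
tcp_rot: [2.183, 2.259, -0.001]
wrist_force: [1.0, -0.8, 1.0]
width: -0.003
grip_force: 0.0
```

{"method": "drive_tool", "body": {"increments": [{"delta_pos": [40, 7, 0], "turn": 0, "jaw": -1}, {"delta_pos": [40, 7, 0], "turn": 0, "jaw": -1}, {"delta_pos": [40, 7, 0], "turn": 0, "jaw": -1}, {"delta_pos": [40, 7, 0], "turn": 0, "jaw": -1}, {"delta_pos": [40, 7, 0], "turn": 0, "jaw": -1}, {"delta_pos": [0, 0, 0], "turn": 0, "jaw": -1}, {"delta_pos": [0, 0, 0], "turn": 0, "jaw": -1}, {"delta_pos": [0, 0, 0], "turn": 0, "jaw": -1}]}}

```text
time: 3.43
tool_pos: [0.5155, 0.3838, 0.4037]
tcp_rot: [2.182, 2.26, -0.004]
wrist_force: [0.6, 0.2, -0.8]
width: 0.001
grip_force: 0.0
```

{"method": "drive_tool", "body": {"increments": [{"delta_pos": [8, -5, 20], "turn": 0, "jaw": -1}, {"delta_pos": [0, 0, 30], "turn": 0, "jaw": -1}, {"delta_pos": [0, 0, 30], "turn": 0, "jaw": -1}, {"delta_pos": [0, 0, 25], "turn": 0, "jaw": -1}, {"delta_pos": [0, 0, 15], "turn": 0, "jaw": -1}, {"delta_pos": [0, 0, 5], "turn": 0, "jaw": -1}, {"delta_pos": [0, 0, 0], "turn": 0, "jaw": -1}, {"delta_pos": [0, 0, 0], "turn": 0, "jaw": -1}]}}

```text
time: 4.1
tool_pos: [0.5111, 0.3909, 0.2806]
tcp_rot: [2.185, 2.257, 0.001]
wrist_force: [0.3, -0.9, 0.8]
width: -0.002
grip_force: 0.0
```

Run:
```python
from h import *
c=cam('scene'); save(c,'s1.png',(300,150,500,310),4)
```

```text
(no output)
```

View pics/s1.png

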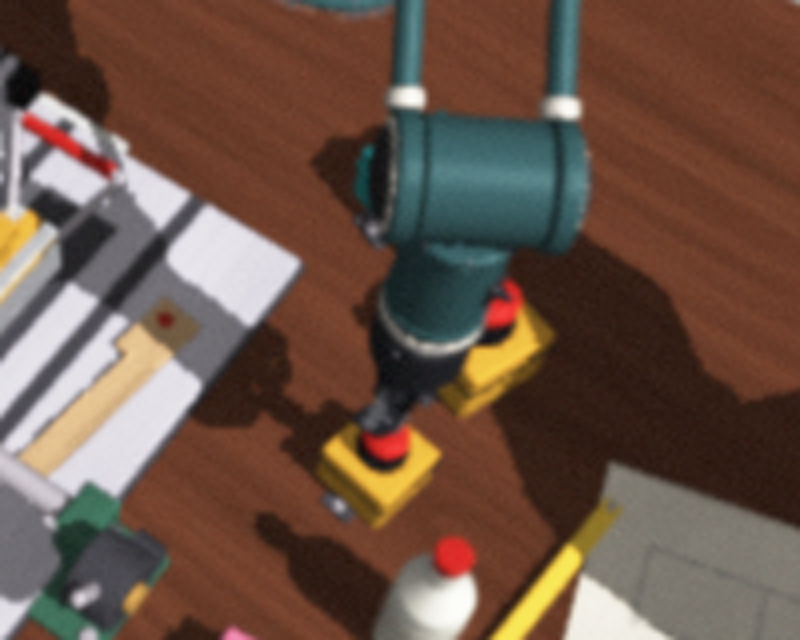

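The tip stands right above the small station's button at crop (385,440). The neighbouring larger station is clear of the gripper. Now I press.

{"method": "drive_tool", "body": {"increments": [{"delta_pos": [0, 0, 5], "turn": 0, "jaw": -1}, {"delta_pos": [0, 0, 5], "turn": 0, "jaw": -1}, {"delta_pos": [0, 0, 3], "turn": 0, "jaw": -1}, {"delta_pos": [0, 0, 2], "turn": 0, "jaw": -1}, {"delta_pos": [0, 0, 2], "turn": 0, "jaw": -1}, {"delta_pos": [0, 0, 2], "turn": 0, "jaw": -1}, {"delta_pos": [0, 0, 2], "turn": 0, "jaw": -1}, {"delta_pos": [0, 0, 0], "turn": 0, "jaw": -1}]}}

```text
time: 4.82
tool_pos: [0.5105, 0.3918, 0.2586]
tcp_rot: [-2.183, -2.259, 0.0]
wrist_force: [-0.6, -1.1, 1.6]
width: 0.002
grip_force: 0.9
```

{"method": "drive_tool", "body": {"increments": [{"delta_pos": [0, 0, 1], "turn": 0, "jaw": -1}, {"delta_pos": [0, 0, 1], "turn": 0, "jaw": -1}, {"delta_pos": [0, 0, 1], "turn": 0, "jaw": -1}, {"delta_pos": [0, 0, 0], "turn": 0, "jaw": -1}]}}

```text
time: 5.15
tool_pos: [0.5106, 0.3919, 0.2562]
tcp_rot: [-2.183, -2.259, -0.0]
wrist_force: [-2.1, -0.2, 6.7]
width: 0.003
grip_force: 2.9
```

{"method": "drive_tool", "body": {"increments": [{"delta_pos": [0, 0, 1], "turn": 0, "jaw": -1}, {"delta_pos": [0, 0, 1], "turn": 0, "jaw": -1}, {"delta_pos": [0, 0, 0], "turn": 0, "jaw": -1}]}}

```text
time: 5.4
tool_pos: [0.5107, 0.3919, 0.256]
tcp_rot: [-2.183, -2.259, -0.0]
wrist_force: [-4.6, -4.1, 15.1]
width: 0.001
grip_force: 7.2
```

{"method": "drive_tool", "body": {"increments": [{"delta_pos": [0, 0, 1], "turn": 0, "jaw": -1}, {"delta_pos": [0, 0, 1], "turn": 0, "jaw": -1}, {"delta_pos": [0, 0, 0], "turn": 0, "jaw": -1}]}}

```text
time: 5.65
tool_pos: [0.5107, 0.3919, 0.2559]
tcp_rot: [2.183, 2.259, 0.001]
wrist_force: [-9.8, -6.3, 23.6]
width: 0.005
grip_force: 11.5
```

Button bottomed out: TCP z 0.256 means the tip is at 0.083, with 24 N and no further travel. Next I lift and go above the lift bar with the jaw half open.

{"method": "drive_tool", "body": {"increments": [{"delta_pos": [0, 0, -10], "turn": 0, "jaw": -1}, {"delta_pos": [0, 0, -30], "turn": 0, "jaw": -1}, {"delta_pos": [0, 0, -40], "turn": 0, "jaw": -1}, {"delta_pos": [0, 0, -40], "turn": 0, "jaw": -1}, {"delta_pos": [0, 0, -30], "turn": 0, "jaw": 0}, {"delta_pos": [-38, -4, 0], "turn": 0, "jaw": 0}, {"delta_pos": [-38, -4, 0], "turn": 0, "jaw": 0}, {"delta_pos": [-38, -4, 0], "turn": 0, "jaw": 0}]}}

```text
time: 6.32
tool_pos: [0.5025, 0.2769, 0.4024]
tcp_rot: [2.18, 2.26, 0.004]
wrist_force: [0.4, -1.1, -0.2]
width: 0.502
grip_force: 0.0
```

{"method": "drive_tool", "body": {"increments": [{"delta_pos": [-38, -4, 0], "turn": 0, "jaw": 0}, {"delta_pos": [-38, -4, 0], "turn": 0, "jaw": 0}, {"delta_pos": [-38, -4, 0], "turn": 0, "jaw": 0}, {"delta_pos": [-38, -4, 0], "turn": 0, "jaw": 0}, {"delta_pos": [-38, -4, 0], "turn": 0, "jaw": 0}, {"delta_pos": [-38, -4, 0], "turn": 0, "jaw": 0}, {"delta_pos": [-20, -4, 0], "turn": 0, "jaw": 0}, {"delta_pos": [0, 0, 0], "turn": 0, "jaw": 0}]}}

```text
time: 6.98
tool_pos: [0.4825, 0.0253, 0.4013]
tcp_rot: [2.187, 2.253, -0.002]
wrist_force: [0.1, 1.0, 0.4]
width: 0.503
grip_force: 0.0
```

Run:
```python
from h import *
st=bot.read_state(); print(st['time'],st['tool_pos'],st['q'].round(3),st['width'])
c=cam('scene'); save(c,'s2.png',(250,110,450,270),4)
```

```text
6.9833 [0.48245485 0.02530029 0.40134762] [ 1.000e-03 -1.030e-01  2.005e+00 -2.000e-03  1.239e+00 -2.800e-02] 0.5027516039543032
```

View pics/s2.png

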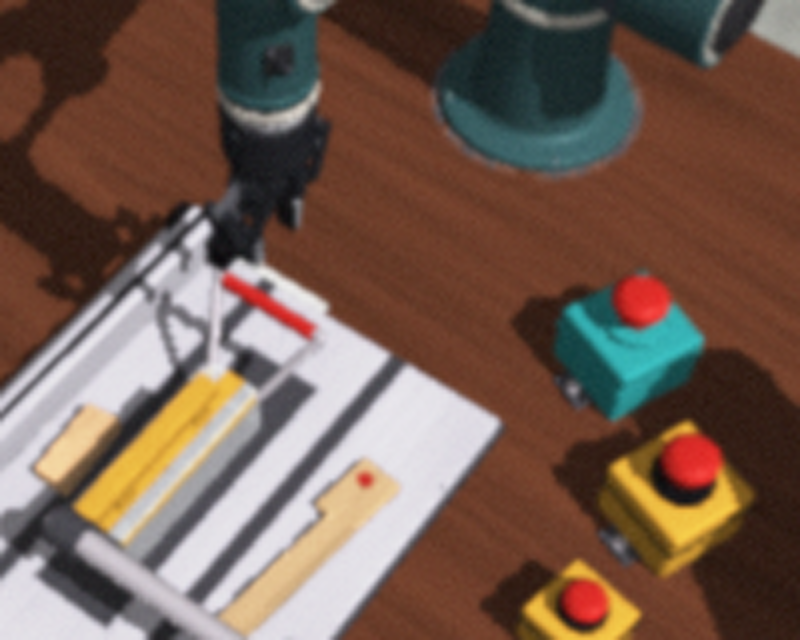

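The jaw is above the red bar (crop 270,303), fingers fore and aft of it, and the small station's button is visibly in. I go down with the open fingers straddling the bar without touching it.

{"method": "drive_tool", "body": {"increments": [{"delta_pos": [-2, 1, 15], "turn": 0, "jaw": 0}, {"delta_pos": [0, 0, 25], "turn": 0, "jaw": 0}, {"delta_pos": [0, 0, 25], "turn": 0, "jaw": 0}, {"delta_pos": [0, 0, 20], "turn": 0, "jaw": 0}, {"delta_pos": [0, 0, 15], "turn": 0, "jaw": 0}, {"delta_pos": [0, 0, 10], "turn": 0, "jaw": 0}, {"delta_pos": [0, 0, 0], "turn": 0, "jaw": 0}, {"delta_pos": [0, 0, 0], "turn": 0, "jaw": 0}]}}

```text
time: 7.7
tool_pos: [0.4841, 0.0274, 0.2914]
tcp_rot: [-2.182, -2.259, 0.001]
wrist_force: [0.2, 0.1, 1.3]
width: 0.504
grip_force: 0.0
```

{"method": "drive_tool", "body": {"increments": [{"delta_pos": [0, 4, 0], "turn": 0, "jaw": 0}, {"delta_pos": [0, 3, 0], "turn": 0, "jaw": 0}, {"delta_pos": [0, 2, 0], "turn": 0, "jaw": 0}, {"delta_pos": [0, 1, 0], "turn": 0, "jaw": 0}, {"delta_pos": [0, 0, 0], "turn": 0, "jaw": 0}, {"delta_pos": [0, 0, 0], "turn": 0, "jaw": 0}]}}

```text
time: 8.2
tool_pos: [0.4942, 0.027, 0.292]
tcp_rot: [2.183, 2.258, 0.001]
wrist_force: [0.8, -0.4, -0.0]
width: 0.501
grip_force: 0.0
```

{"method": "drive_tool", "body": {"increments": [{"delta_pos": [0, 1, 0], "turn": 0, "jaw": 0}, {"delta_pos": [0, 1, 0], "turn": 0, "jaw": 0}, {"delta_pos": [0, 0, 0], "turn": 0, "jaw": 0}]}}

```text
time: 8.45
tool_pos: [0.4961, 0.0271, 0.2917]
tcp_rot: [2.183, 2.259, 0.0]
wrist_force: [0.6, 0.3, -0.2]
width: 0.497
grip_force: 0.0
```

{"method": "drive_tool", "body": {"increments": [{"delta_pos": [0, 1, 0], "turn": 0, "jaw": 0}, {"delta_pos": [0, 1, 0], "turn": 0, "jaw": 0}, {"delta_pos": [0, 0, 0], "turn": 0, "jaw": 0}]}}

```text
time: 8.7
tool_pos: [0.4975, 0.0271, 0.2914]
tcp_rot: [-2.182, -2.258, 0.002]
wrist_force: [-3.4, 0.2, 1.9]
width: 0.497
grip_force: 1.6
```

{"method": "drive_tool", "body": {"increments": [{"delta_pos": [0, 1, 0], "turn": 0, "jaw": 0}, {"delta_pos": [0, 1, 0], "turn": 0, "jaw": 0}, {"delta_pos": [0, 0, 0], "turn": 0, "jaw": 0}]}}

```text
time: 8.95
tool_pos: [0.4983, 0.0272, 0.2912]
tcp_rot: [-2.18, -2.256, 0.007]
wrist_force: [-10.2, -0.9, 7.5]
width: 0.499
grip_force: 4.6
```

{"method": "drive_tool", "body": {"increments": [{"delta_pos": [0, 0.2, -2], "turn": 0, "jaw": 0}, {"delta_pos": [0, 0.2, -2], "turn": 0, "jaw": 0}, {"delta_pos": [0, 0.2, -2], "turn": 0, "jaw": 0}, {"delta_pos": [0, 0.3, -2], "turn": 0, "jaw": 0}, {"delta_pos": [0, 0.3, -2], "turn": 0, "jaw": 0}, {"delta_pos": [0, 0.3, -2], "turn": 0, "jaw": 0}]}}

```text
time: 9.45
tool_pos: [0.4994, 0.0272, 0.3019]
tcp_rot: [-2.18, -2.255, 0.008]
wrist_force: [-7.0, -1.2, -0.1]
width: 0.499
grip_force: 3.5
```

Run:
```python
from h import *
c=cam('scene'); save(c,'s3.png',(250,110,450,270),4)
```

```text
(no output)
```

View pics/s3.png

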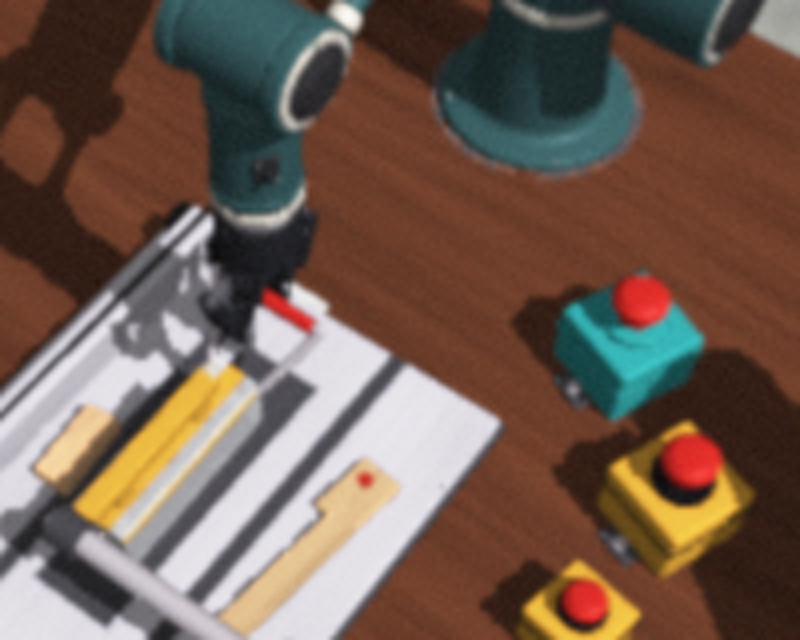

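{"method": "drive_tool", "body": {"increments": [{"delta_pos": [0, 0.5, -3], "turn": 0, "jaw": 0}, {"delta_pos": [0, 0.5, -3], "turn": 0, "jaw": 0}, {"delta_pos": [0, 0.6, -3], "turn": 0, "jaw": 0}, {"delta_pos": [0, 0.6, -3], "turn": 0, "jaw": 0}, {"delta_pos": [0, 0.6, -3], "turn": 0, "jaw": 0}, {"delta_pos": [0, 0.6, -3], "turn": 0, "jaw": 0}]}}

```text
time: 10.0
tool_pos: [0.5023, 0.0274, 0.3196]
tcp_rot: [-2.178, -2.254, 0.011]
wrist_force: [-9.2, -0.4, -0.2]
width: 0.501
grip_force: 4.6
```

```bash
cat > theta.py <<'E'
from h import *
yaw=.04; B=np.array([.484,.0225]); ux=np.array([np.cos(yaw),np.sin(yaw)]); uy=np.array([-ux[1],ux[0]])
def end(th,s=1):
    a=.074+th; xy=B+ux*.27+ux*(-.2707*np.cos(a))+uy*(.058*s); return [*xy,.12+.2707*np.sin(a)]
def redend(p):
    h=cv2.cvtColor(p,cv2.COLOR_RGB2HSV); m=(((h[...,0]<8)|(h[...,0]>172))&(h[...,1]>150)&(h[...,2]>90)); m[:110]=m[260:]=0; m[:,:250]=0; m[:,360:]=0
    n,l,st,ce=cv2.connectedComponentsWithStats(m.astype(np.uint8)); 
    return [(*st[i],*ce[i].round(1)) for i in range(1,n) if st[i][4]>8]
if __name__=='__main__':
    c=cam('scene'); s=np.load('scene.npy',allow_pickle=True).item()
    print('start',redend(s['pixels'])); print('now',redend(c['pixels']))
    for th in (0,.05,.1,.15,.2,.3,.4,.5,.6,.7,.8,.9,1,1.1,1.2,1.3): print(th,proj(c,end(th)).round(1),proj(c,end(th,-1)).round(1))
    st=bot.read_state(); print(st['time'],st['tool_pos'].round(4),st['wrist_force'].round(1))
E
python3 theta.py
```

```text
start [(np.int32(306), np.int32(179), np.int32(22), np.int32(15), np.int32(73), np.float64(316.4), np.float64(185.8))]
now [(np.int32(315), np.int32(180), np.int32(13), np.int32(10), np.int32(49), np.float64(320.2), np.float64(184.2))]
0 [329.  194.1] [303.4 178. ]
0.05 [328.9 192.1] [303. 176.]
0.1 [328.6 190.3] [302.5 174.1]
0.15 [328.2 188.5] [301.9 172.2]
0.2 [327.6 186.9] [301.1 170.5]
0.3 [326.2 184. ] [299.2 167.4]
0.4 [324.2 181.7] [296.8 164.8]
0.5 [321.6 180. ] [293.8 162.8]
0.6 [318.6 178.9] [290.3 161.5]
0.7 [314.9 178.6] [286.2 160.8]
0.8 [310.8 179.1] [281.6 160.9]
0.9 [306.1 180.4] [276.5 161.8]
1 [300.9 182.5] [271.  163.5]
1.1 [295.3 185.5] [265.  166.1]
1.2 [289.2 189.4] [258.7 169.5]
1.3 [282.9 194.1] [252.1 173.8]
10.05 [0.5024 0.0274 0.3202] [-9.4 -0.7  1. ]
```

The red bar's lower end went from row 194 to 190, which gives θ≈0.10. This matches the tool's rise, so nothing is slipping. I carry on along the arc.

{"method": "drive_tool", "body": {"increments": [{"delta_pos": [0, 0.9, -4.9], "turn": 0, "jaw": 0}, {"delta_pos": [0, 1.0, -4.9], "turn": 0, "jaw": 0}, {"delta_pos": [0, 1.1, -4.9], "turn": 0, "jaw": 0}, {"delta_pos": [0, 1.2, -4.9], "turn": 0, "jaw": 0}, {"delta_pos": [0, 1.3, -4.8], "turn": 0, "jaw": 0}, {"delta_pos": [0, 1.4, -4.8], "turn": 0, "jaw": 0}, {"delta_pos": [0, 1.5, -4.8], "turn": 0, "jaw": 0}, {"delta_pos": [0, 1.6, -4.8], "turn": 0, "jaw": 0}]}}

```text
time: 10.72
tool_pos: [0.5122, 0.0278, 0.3587]
tcp_rot: [-2.178, -2.254, 0.011]
wrist_force: [-11.0, 0.8, 1.7]
width: 0.501
grip_force: 5.7
```

```bash
python3 theta.py | grep -E "now|^1[0-9]\."
```

```text
now [(np.int32(313), np.int32(175), np.int32(15), np.int32(10), np.int32(67), np.float64(319.7), np.float64(179.6))]
10.7667 [0.5125 0.0279 0.3598] [-13.4   0.    4.5]
```

{"method": "drive_tool", "body": {"increments": [{"delta_pos": [0, 1.3, -4.8], "turn": 0, "jaw": 0}, {"delta_pos": [0, 1.4, -4.7], "turn": 0, "jaw": 0}, {"delta_pos": [0, 1.6, -4.7], "turn": 0, "jaw": 0}, {"delta_pos": [0, 1.7, -4.6], "turn": 0, "jaw": 0}, {"delta_pos": [0, 1.9, -4.6], "turn": 0, "jaw": 0}, {"delta_pos": [0, 2.0, -4.5], "turn": 0, "jaw": 0}, {"delta_pos": [0, 2.2, -4.5], "turn": 0, "jaw": 0}, {"delta_pos": [0, 2.2, -4.5], "turn": 0, "jaw": 0}]}}

```text
time: 11.43
tool_pos: [0.5271, 0.0285, 0.3965]
tcp_rot: [-2.179, -2.254, 0.009]
wrist_force: [-10.7, 1.0, 4.1]
width: 0.499
grip_force: 5.3
```

```bash
python3 theta.py | grep -E "now|^1[0-9]\."
```

```text
now [(np.int32(309), np.int32(171), np.int32(16), np.int32(11), np.int32(78), np.float64(316.8), np.float64(175.9))]
11.4833 [0.5275 0.0285 0.3976] [-12.8   0.3   6.7]
```

{"method": "drive_tool", "body": {"increments": [{"delta_pos": [0, 2.0, -4.4], "turn": 0, "jaw": 0}, {"delta_pos": [0, 2.1, -4.4], "turn": 0, "jaw": 0}, {"delta_pos": [0, 2.2, -4.3], "turn": 0, "jaw": 0}, {"delta_pos": [0, 2.3, -4.3], "turn": 0, "jaw": 0}, {"delta_pos": [0, 2.4, -4.2], "turn": 0, "jaw": 0}, {"delta_pos": [0, 2.5, -4.2], "turn": 0, "jaw": 0}, {"delta_pos": [0, 2.7, -4.1], "turn": 0, "jaw": 0}, {"delta_pos": [0, 2.9, -4.1], "turn": 0, "jaw": 0}]}}

```text
time: 12.15
tool_pos: [0.5469, 0.0294, 0.4314]
tcp_rot: [-2.18, -2.255, 0.004]
wrist_force: [-9.1, 2.1, 4.9]
width: 0.503
grip_force: 4.6
```

```bash
python3 theta.py | grep -E "now|^1[0-9]\."
```

```text
now [(np.int32(305), np.int32(168), np.int32(17), np.int32(12), np.int32(87), np.float64(312.3), np.float64(173.2))]
12.2 [0.5476 0.0294 0.4326] [-7.   1.5  5.3]
```

{"method": "drive_tool", "body": {"increments": [{"delta_pos": [0, 2.8, -4.0], "turn": 0, "jaw": 0}, {"delta_pos": [0, 2.9, -4.0], "turn": 0, "jaw": 0}, {"delta_pos": [0, 3.0, -3.9], "turn": 0, "jaw": 0}, {"delta_pos": [0, 3.1, -3.9], "turn": 0, "jaw": 0}, {"delta_pos": [0, 3.2, -3.8], "turn": 0, "jaw": 0}, {"delta_pos": [0, 3.3, -3.7], "turn": 0, "jaw": 0}, {"delta_pos": [0, 3.4, -3.7], "turn": 0, "jaw": 0}, {"delta_pos": [0, 3.4, -3.6], "turn": 0, "jaw": 0}]}}

```text
time: 12.87
tool_pos: [0.5739, 0.0297, 0.4623]
tcp_rot: [2.183, 2.258, 0.001]
wrist_force: [-0.0, -0.2, 0.9]
width: 0.495
grip_force: 0.4
```

```bash
python3 theta.py | grep -E "now|^1[0-9]\."
```

```text
now [(np.int32(299), np.int32(167), np.int32(17), np.int32(12), np.int32(90), np.float64(306.4), np.float64(172.2))]
12.9167 [0.5746 0.0297 0.4631] [1.  0.5 1. ]
```

{"method": "drive_tool", "body": {"increments": [{"delta_pos": [0, 4.4, -4.1], "turn": 0, "jaw": 0}, {"delta_pos": [0, 4.5, -4.0], "turn": 0, "jaw": 0}, {"delta_pos": [0, 4.6, -3.9], "turn": 0, "jaw": 0}, {"delta_pos": [0, 4.7, -3.8], "turn": 0, "jaw": 0}, {"delta_pos": [0, 4.7, -3.7], "turn": 0, "jaw": 0}, {"delta_pos": [0, 4.8, -3.6], "turn": 0, "jaw": 0}, {"delta_pos": [0, 4.9, -3.5], "turn": 0, "jaw": 0}, {"delta_pos": [0, 4.9, -3.4], "turn": 0, "jaw": 0}]}}

```text
time: 13.58
tool_pos: [0.6114, 0.031, 0.4924]
tcp_rot: [2.183, 2.259, 0.0]
wrist_force: [0.2, 0.8, 0.5]
width: 0.505
grip_force: 0.0
```

```bash
python3 theta.py | grep -E "now|^1[0-9]\."
```

```text
now [(np.int32(289), np.int32(170), np.int32(16), np.int32(11), np.int32(76), np.float64(296.4), np.float64(174.8))]
13.6333 [0.6121 0.031  0.4931] [ 2.2 -0.9  1.1]
```

{"method": "drive_tool", "body": {"increments": [{"delta_pos": [0, 7, -4.5], "turn": 0, "jaw": 0}, {"delta_pos": [0, 8, -4.8], "turn": 0, "jaw": 0}, {"delta_pos": [0, 9, -4.6], "turn": 0, "jaw": 0}, {"delta_pos": [0, 9, -4.2], "turn": 0, "jaw": 0}, {"delta_pos": [0, 9, -3.8], "turn": 0, "jaw": 0}, {"delta_pos": [0, 9, -3.5], "turn": 0, "jaw": 0}, {"delta_pos": [0, 9, -3.1], "turn": 0, "jaw": 0}, {"delta_pos": [0, 9, -2.8], "turn": 0, "jaw": 0}]}}

```text
time: 14.3
tool_pos: [0.6809, 0.0334, 0.5236]
tcp_rot: [2.183, 2.259, 0.001]
wrist_force: [1.7, 0.0, -0.7]
width: 0.5
grip_force: 0.6
```

```bash
python3 theta.py | grep -E "now|^1[0-9]\."
```

```text
now [(np.int32(270), np.int32(182), np.int32(14), np.int32(12), np.int32(70), np.float64(276.3), np.float64(187.2))]
14.35 [0.6822 0.0335 0.5239] [ 4.6 -0.2  0.9]
```

{"method": "drive_tool", "body": {"increments": [{"delta_pos": [0, 5, 0], "turn": 0, "jaw": 0}, {"delta_pos": [0, 5, 0], "turn": 0, "jaw": 0}, {"delta_pos": [0, 4, 0], "turn": 0, "jaw": 0}, {"delta_pos": [0, 2, 0], "turn": 0, "jaw": 0}, {"delta_pos": [0, 0, 0], "turn": 0, "jaw": 0}, {"delta_pos": [0, 0, 0], "turn": 0, "jaw": 0}]}}

```text
time: 14.85
tool_pos: [0.6957, 0.0338, 0.523]
tcp_rot: [-2.183, -2.259, 0.001]
wrist_force: [0.2, -1.0, -0.4]
width: 0.497
grip_force: 0.0
```

```bash
python3 theta.py | grep -E "now|^1[0-9]\."
```

```text
now [(np.int32(267), np.int32(182), np.int32(16), np.int32(13), np.int32(82), np.float64(274.2), np.float64(187.8))]
14.9 [0.6956 0.0339 0.5231] [0.1 0.5 0.6]
```

The bar is at its stop (θ≈1.30) with no contact force. I withdraw straight up, then back.

{"method": "drive_tool", "body": {"increments": [{"delta_pos": [0, 0, -8], "turn": 0, "jaw": 0}, {"delta_pos": [0, 0, -12], "turn": 0, "jaw": 0}, {"delta_pos": [0, 0, -15], "turn": 0, "jaw": 0}, {"delta_pos": [0, 0, -15], "turn": 0, "jaw": 0}, {"delta_pos": [0, 0, -15], "turn": 0, "jaw": 0}, {"delta_pos": [0, 0, 0], "turn": 0, "jaw": 0}, {"delta_pos": [0, 0, 0], "turn": 0, "jaw": 0}]}}

```text
time: 15.48
tool_pos: [0.6956, 0.0339, 0.5911]
tcp_rot: [2.181, 2.257, 0.005]
wrist_force: [0.0, 0.1, -0.2]
width: 0.499
grip_force: 0.0
```

{"method": "drive_tool", "body": {"increments": [{"delta_pos": [0, -10, -3], "turn": 0, "jaw": 0}, {"delta_pos": [0, -25, 0], "turn": 0, "jaw": 0}, {"delta_pos": [0, -35, 0], "turn": 0, "jaw": 0}, {"delta_pos": [0, -40, 0], "turn": 0, "jaw": 0}, {"delta_pos": [0, -40, 0], "turn": 0, "jaw": 0}, {"delta_pos": [0, -30, 0], "turn": 0, "jaw": 0}, {"delta_pos": [0, 0, 0], "turn": 0, "jaw": 0}, {"delta_pos": [0, 0, 0], "turn": 0, "jaw": 0}]}}

```text
time: 16.15
tool_pos: [0.5137, 0.0278, 0.5911]
tcp_rot: [2.183, 2.259, 0.0]
wrist_force: [1.0, 0.1, -0.4]
width: 0.498
grip_force: 0.0
```

```bash
python3 theta.py | grep -E "now|^1[0-9]\."; python3 -c "
from h import *
save(cam('scene'),'s4.png',(200,110,460,310),3)"
```

```text
now [(np.int32(254), np.int32(173), np.int32(29), np.int32(22), np.int32(175), np.float64(266.4), np.float64(183.3)), (np.int32(340), np.int32(228), np.int32(3), np.int32(4), np.int32(9), np.float64(340.9), np.float64(229.3))]
16.2 [0.515  0.0278 0.591 ] [ 0.1  0.2 -0.7]
```

View pics/s4.png

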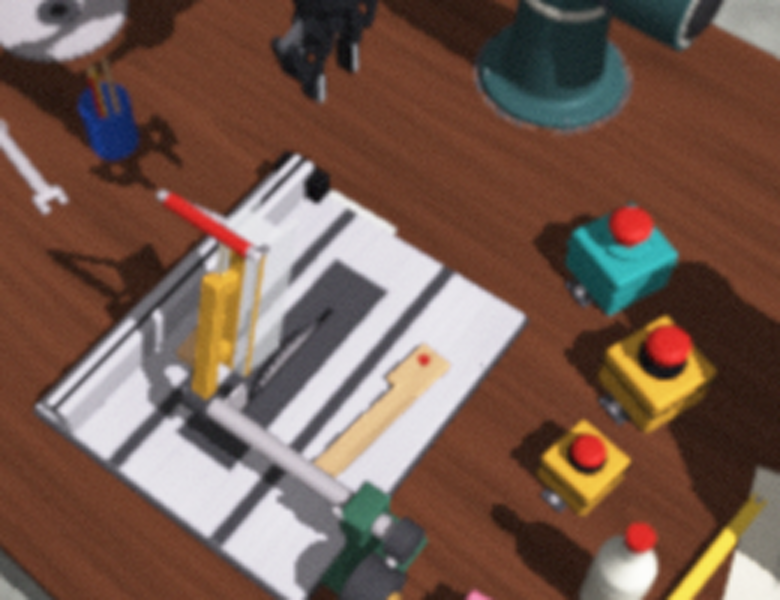

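The guard stands raised by itself (bar at crop (205,222)), the small button is in at (590,452), the loose things are in place and the arm is clear. I hand in the job.

```bash
python3 -c "
from workcell import bot
print(bot.finish_job())"
```

```text
the job is handed in; nothing more can be done
None
```

I pressed the small yellow station's stop button fully in, then pushed the guard up past its balance point to its upper stop; it stayed there by itself with the arm clear, and I handed the job in at about 16 s with no verdict shown.

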